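Seat a brake pad in its bracket

TASK

Take the new brake pad (green backing plate, thick black lining) out of the pad stand and lay it on the sloped rest with its lining underneath. Let go, take it again across its long edges, feel for the slots of the blue brake bracket, which floats on its pins, slide both ears down into them and press the pad gently home past the spring clips until it sits flat. Leave the old rusty pad and everything else on the bench as they are.

Things in the scene. Friction and masses are not known exactly. Their poses are not given: they have to be found in the camera images.
- pad_center (a point): Centre of the new pad: green plate 110x48x6 mm on black lining 96x48x9 mm (15 mm thick in all). x along the ears, y across the 48 mm width, z from lining to plate. Plate lies 1.5 to 7.5 mm above this point, lining underside 7.5 mm below. Starts on its long edge in one of the stand's two places: y up, centre 34 mm and top edge 58 mm over the bench, z along the stand's -y. 0.24-0.45 kg.
- pad_ear (a point): Tip of one of the new pad's two ears (at +x of the pad's centre; the other is its mirror image at -x; the pad is the same after a half turn about z). Each ear continues the green plate 11 mm beyond its end, is 14 mm wide and 6 mm thick, and centred on the pad's width; 132 mm over both ears.
- old_pad_center (a point): Centre of the worn pad, to be left alone: same outline, rust-brown plate, grey lining only 5 mm thick (11 mm thick in all), same axes, standing in the stand's other place.
- stand: Fixed grey stand, base 130 (x) x 150 (y) x 10 mm; origin under its centre. Two places for pads, at y = +38 and -38 mm: a pad stands along x in a groove 18 mm wide between yellow cheeks that rise to 32 mm over the bench. The cheeks are at x = 36 to 48 mm on both sides, so the middle 72 mm are free for fingers.
- rest_seat (a point): Where the pad's centre lies on the sloped rest, 85 mm over the bench; z vertical. The pad lies with its x along this x (either way round), lining on the rails, plate facing up and towards -y, its 48 mm width along the slope.
- rest: Fixed sloped rest; origin under its centre, axes as rest_seat. Two orange rails, 10 mm wide, at x = -40 and +40 mm (70 mm free between them), slope at 40 degrees to the horizontal, falling towards -y; a lip 10 mm high at the foot of each rail stops the pad's lower long edge. Aluminium uprights under the rails only, base 110 x 90 x 8 mm.
- bracket_seat (a point): Where the pad's centre is when seated, if the bracket's carrier stood at the middle of its travel: 38.5 mm over the bench. The carrier stands up to 16 mm from there along x, and that is not reported: feel for the slots. z vertical, y along the line of the two slots; the pad goes in lining down with its x along this y, either way.
- bracket: Brake bracket: fixed dark base 112 (x) x 180 (y) x 10 mm, origin under its centre, axes as bracket_seat. A blue carrier floats on its two guide pins along x, -16 to +16 mm from the middle; a push of 3 N shifts it, it stays where left. Carrier: end blocks 44 mm wide in x, from y = 57.5 to 85 mm on both sides, 72 mm high, joined by a bar 36 mm wide, top 28 mm over the bench.
- slot_floor (a point): Middle of the +y slot's floor, 40 mm over the bench, for a carrier at mid-travel (-y slot: mirror image). An ear rests on it. The slot is 16.5 mm wide in x, open on top and inwards; its steel mouth flares to about 21 mm, and an ear on a flared side shifts the carrier (under 12 N) and goes in; an ear that meets the flat block top stops at once, 72 mm over the bench.
- spanner: Loose spanner, 170 mm long, lying: leave alone.
- driver: Loose screwdriver with yellow handle, 190 mm long, lying: leave alone.
- socket: Loose socket, 26 mm across, 36 mm high: leave alone.
- socket2: Loose socket, 32 mm across, 42 mm high: leave alone.
- piston: Loose piston, 72 mm across and high: leave alone.
- bottle: Loose capped bottle, 64 mm across, 200 mm high: leave alone.
- bracket_top (a point): Point over the bracket's middle, level with the block tops (72 mm over the bench). The long sides are open for fingers between the blocks. In each slot a spring leaf hangs from the end wall, slanting inwards; an ear pushes it aside over its last 15 mm of travel (5 to 15 N for both); it springs back over the ear when home, and the resistance rises sharply: the firm stop.
There are look-alikes about, which are no part of the job. What is shaped like the part that bears pad_center but purple is not meant. What is shaped like the rest but purple is not meant.

How it is judged (in metres and radians):
On the way:
1. the pad lies on the sloped rest, lining underneath, let go (distance between pad_center and rest_seat below 0.02 m and angle between pad_center's own z axis and vertical below 0.9 rad and contact force between the fingers and pad below 0.2 N and linear speed of pad below 0.03 m/s), for 0.2 s.
At the end, for the whole second after the job is handed in: The new pad sits in the bracket, lining down, at rest, wherever along its pins the carrier stands: at most 1.8 mm above its seated height, tilted under 2 degrees, within 3 degrees of the slot line, its centre within 5 mm along that line and 18.5 mm across it of the mid-travel seat (x of pad_center in the frame of bracket_seat between -0.0185 and 0.0185 m and y of pad_center in the frame of bracket_seat between -0.005 and 0.005 m and z of pad_center in the frame of bracket_seat between -0.003 and 0.0018 m and angle between pad_center's own z axis and vertical below 0.035 rad and angle between the x axis of pad_center and the y axis of bracket_seat, either way round below 0.05 rad and linear speed of pad below 0.02 m/s); the robot touches nothing.
It fails at once if the pad is pressed on the bracket with more than 60 N (contact force between pad and bracket above 60 N).
It fails at once if the robot bears on the bracket itself with more than 40 N (contact force between the arm and bracket above 40 N).
It fails at once if the old pad is moved by more than 20 mm (distance of old_pad_center from where it was at the start of the episode above 0.02 m).
It fails at once if another thing on the bench is moved by more than 30 mm (distance of any of spanner, driver, socket, socket2, piston, bottle from where it was at the start of the episode above 0.03 m).
It also fails if it takes over 67 s, if anything falls off the work surface, if the arm or the gripper's body presses on something with over 40 N, if the wrist force passes 120 N, or if a joint passes its speed limit or range.

ROBOT

A 7-joint arm with a two-finger parallel gripper is mounted at the origin on the work surface. World frame = base frame: x ahead of the robot, y to its left, z up, the work surface at z = 0. Lengths are in m, angles in degrees, forces in N, time in s.
With the tool pointing down it reaches from about 0.4 to 0.875 m from the base axis. Payload 6.5 kg.
Tool frame: the origin (TCP) lies between the finger pads; the fingertips stand 8 mm ahead of it and the grasp point (between the pads) lies 11 mm behind it (manip.nose_length is the z of the fingertips in the tool frame, in m); z points along the fingers, y is the direction in which the jaws open and shut (so a half turn about z gives the same grasp; the last joint's range is limited). The gripper opens to 85 mm and grips with 20 to 120 N. Pads are 22 mm wide; open, the fingers measure 114 mm over their backs; the gripper's body (76 mm by 85 mm) begins 54 mm behind the grasp point. The pads swing forward as they close: fully open they stand 13 mm farther back than shut.
Start: joints at [-80.913, 30.733, -0.252, 88.115, 0.149, 61.152, -4.079], TCP at [0.145, 0.634, 0.239] pointing down, gripper open.
Joint ranges: [-154.64, 154.64], [-21.42, 123.67], [-72.66, 72.17], [13.99, 137.28], [-74.86, 254.86], [10.95, 109.41], [-158.01, 158.01]. Speed limits (degrees/s): [136.94, 136.94, 180, 180, 180, 180, 180].

INTERFACE

Orientations are given as a 3x3 rotation matrix whose columns are the frame's x, y, z axes.
In Python, from bench import monitor, eyes, manip gives the robot as it stands.
- The arm moves only by the tool apply_moves, never from a script. Its argument "rows" is one flat list of numbers, 7 for each row, row after row: the shift along the world's x, y, z in cm, then the turn, a rotation vector about the world's x, y, z in rad, then the gripper command: -1 is shut, 1 is fully open, values between are in proportion. A call has 1 to 12 rows; each row is the pose to reach, as a shift and turn from the pose commanded when the call began; what a row does not reach only later rows make up. A row lasts 1/8 s, in which the tool goes at most 62.5 mm and 10.7 degrees, less where a joint would pass 70% of its speed; a pose out of reach is approached as far as the arm can. A call with a gripper value outside its range is refused whole. The fingers move at their own pace and stop on an object; "squeeze" is the grip in N (left out, the last holds). Time passes only in rows, so rows that repeat a pose let the fingers close. It gives the time, the measured TCP pose, the force and the opening at its end, in the units of the state.
- monitor.get_obs(): the state, without advancing time (a new reading comes with each control period).
- eyes.get_image(name): name is "side" or "top" or "wrist"; returns the picture (384x512x3 uint8, red, green, blue); there is no depth.
- eyes.camera_info(name): a dict with "fx", "fy", "cx", "cy" (pixels), "extrinsics" (4x4, takes a point from camera to world coordinates). Camera axes: x right, y down, z forward; pixel columns grow to the right and rows downward; lengths in m; the calibration is good to about 2 mm. A picture is of the moment at which its call begins: read the wrist's pose just before it. camera_info takes no time and is no camera call; for the wrist camera it gives the pose at the moment of the call.
- manip.finish_job(): hands the job in, once; it reports no verdict.
The state is a dict: "clock": time; "qpos": joint angles; "qd": joint speeds; "effort": joint torques, N m; "position": TCP position; "orientation": TCP orientation; "ft_force": force on the tool from outside, world axes, zero at the start; "wrist_torque": the same for the moment, N m; "gripper_width": finger opening in m.
Only numpy, scipy, OpenCV 4.12 (cv2) and the standard library are available. Lean on these libraries where they do the work, as an engineer would, in place of code of your own. Each camera call takes 0.05 s, during which the arm holds its last target.

## Working session

There is one attempt and no reset: what is moved stays moved. The work goes in short steps, Python scripts to look and compute and a tool call to move; the robot and the scene stay as the last step left them, time stands still between calls to the robot, and variables do not carry over. Pictures are saved under pics/ and viewed, and the job is handed in when it is done.

Besides the shell and the picture viewer there is one more tool, called after ">>>" as name(argument=value, ...), one argument or row to a line, values as JSON. apply_moves: Moves the arm, as the interface text tells. Its arguments: {"type":"object","properties":{"rows":{"type":"array","items":{"type":"number"}},"squeeze":{"type":"number"}},"required":["rows"]}

```bash
mkdir -p pics; ls; python3 - <<'E'
from bench import monitor, eyes, manip
import cv2, numpy as np
o=monitor.get_obs(); print(o); print(manip.nose_length)
for n in ("side","top","wrist"):
    i=eyes.camera_info(n); print(n,i)
    im=eyes.get_image(n); cv2.imwrite(f"pics/{n}0.png",im[:,:,::-1])
E
```

```text
pics
{'clock': 0.0, 'qpos': array([-80.91366128,  30.77772024,  -0.25524629,  88.17102998,
         0.14806   ,  61.15024114,  -4.07978214]), 'qd': array([ 0.02614552, -0.04671984, -0.00239603, -0.03761585, -0.10108148,
        0.02649643, -0.05144545]), 'effort': array([-2.11384804e-04, -5.83415437e+01,  1.04807060e+00, -2.59099889e+01,
        1.21983635e-02,  1.00094444e-02,  1.27149977e-05]), 'position': array([0.14474965, 0.63304887, 0.23840812]), 'orientation': array([[-9.74857913e-01,  2.22827222e-01, -2.81415828e-04],
       [ 2.22827375e-01,  9.74856438e-01, -1.69887201e-03],
       [-1.04214898e-04, -1.71886597e-03, -9.99998517e-01]]), 'ft_force': array([0.65882673, 0.52818202, 0.75061375]), 'wrist_torque': array([ 0.05303984, -0.04895407, -0.04336853]), 'gripper_width': 0.08545824314773526}
0.008
side {'fx': 354.5883889445468, 'fy': 354.5883889445468, 'cx': 259.3129050963424, 'cy': 194.84624810805272, 'extrinsics': array([[ 0.86850043, -0.32518301,  0.37411631,  0.07358169],
       [-0.49562316, -0.55743533,  0.6660507 , -0.78021796],
       [-0.00804272, -0.76388603, -0.64530106,  0.81490678],
       [ 0.        ,  0.        ,  0.        ,  1.        ]])}
top {'fx': 388.1789163288892, 'fy': 388.1789163288892, 'cx': 260.15332767708577, 'cy': 194.6191410044057, 'extrinsics': array([[-0.01863913, -0.98568651,  0.16755503,  0.2732792 ],
       [-0.99977506,  0.0166784 , -0.01310172, -0.01881865],
       [ 0.01011964, -0.16776155, -0.98577566,  1.38164382],
       [ 0.        ,  0.        ,  0.        ,  1.        ]])}
wrist {'fx': 292.83859277049396, 'fy': 292.83859277049396, 'cx': 252.67880918751592, 'cy': 190.50272174992804, 'extrinsics': array([[ 0.22281244,  0.94100106,  0.25469909,  0.08028382],
       [ 0.97485885, -0.2144831 , -0.06039228,  0.64851925],
       [-0.00220055,  0.26175181, -0.96513271,  0.37281152],
       [ 0.        ,  0.        ,  0.        ,  1.        ]])}
```

View pics/side0.png

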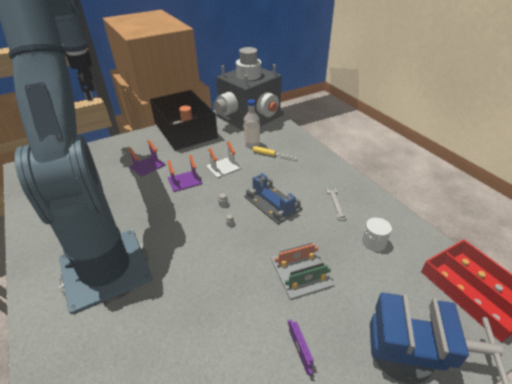

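View pics/top0.png

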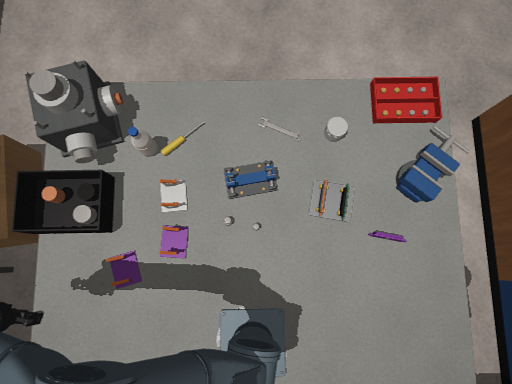

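View pics/wrist0.png

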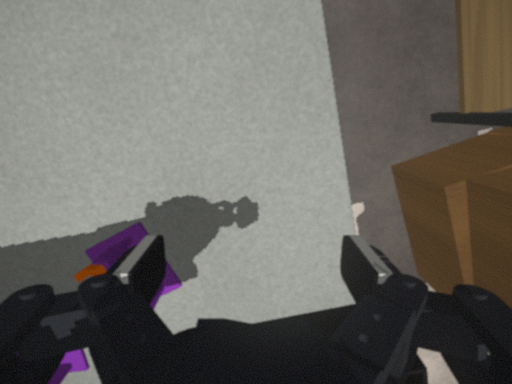

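Candidates: 
- **Pad:** top view green (345,200), rusty (323,198) and purple (387,236). I choose green.
- **Rest:** white/orange (173,195), purple (174,241) and purple (124,269). I choose the white base with orange rails.

Next come close crops.

```bash
python3 - <<'E'
import cv2, numpy as np
t=cv2.imread("pics/top0.png"); s=cv2.imread("pics/side0.png")
def crop(im,x,y,w,h,k): return cv2.resize(im[y:y+h,x:x+w],None,fx=k,fy=k,interpolation=cv2.INTER_CUBIC)
a=crop(t,300,170,64,60,6); b=crop(t,150,165,64,60,6)
c=crop(t,215,150,72,56,6); d=crop(s,265,235,80,70,5)
e=crop(s,200,135,50,50,5)
H=np.hstack
cv2.imwrite("pics/c1.png",H([a,b])); 
cv2.imwrite("pics/c2.png",c)
cv2.imwrite("pics/c3.png",H([d,cv2.resize(e,(350,350))]))
E
```

```text
(no output)
```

View pics/c1.png

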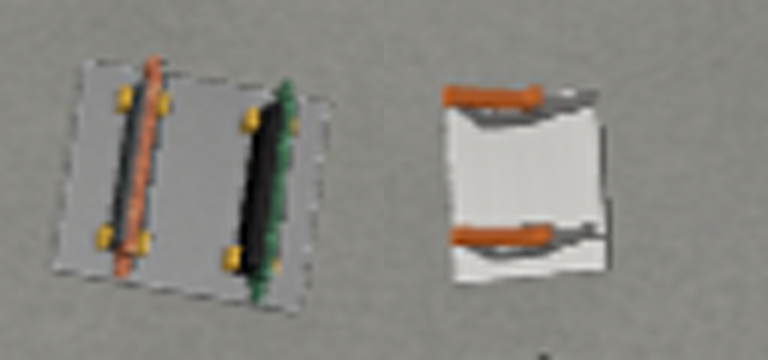

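View pics/c2.png

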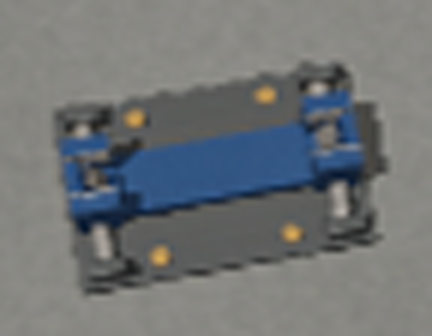

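View pics/c3.png

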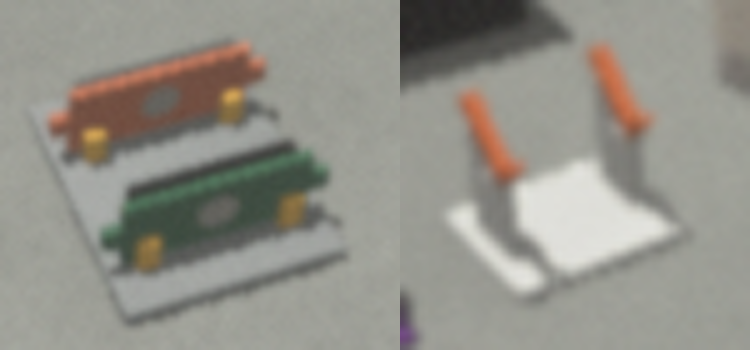

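Crops: the green pad stands in the right-hand place, plate facing world −y and lining facing +y, with the rusty pad to its left. The real rest has a white base, and its rails fall towards world −y. I'll take rough positions from the top view.

```bash
cat > h.py <<'E'
from bench import monitor, eyes, manip
import cv2, numpy as np
def ray(info,px,z):
    T=info["extrinsics"]; d=T[:3,:3]@np.array([(px[0]-info["cx"])/info["fx"],(px[1]-info["cy"])/info["fy"],1.])
    o=T[:3,3]; return o+d*(z-o[2])/d[2]
def proj(info,p):
    T=info["extrinsics"]; c=T[:3,:3].T@(np.asarray(p)-T[:3,3]); return np.array([info["fx"]*c[0]/c[2]+info["cx"],info["fy"]*c[1]/c[2]+info["cy"]])
def big(mask,n=1):
    cs,_=cv2.findContours(mask.astype(np.uint8),cv2.RETR_EXTERNAL,cv2.CHAIN_APPROX_NONE)
    return sorted(cs,key=cv2.contourArea,reverse=True)[:n]
def world(info,c,z): return np.array([ray(info,q,z)[:2] for q in c.reshape(-1,2)],np.float32)
E
python3 - <<'E'
from h import *
i=eyes.camera_info("top"); im=cv2.imread("pics/top0.png"); hsv=cv2.cvtColor(im,cv2.COLOR_BGR2HSV)
def roi(m,x0,y0,x1,y1):
    k=np.zeros_like(m); k[y0:y1,x0:x1]=m[y0:y1,x0:x1]; return k
g=roi(((hsv[...,0]>55)&(hsv[...,0]<90)&(hsv[...,1]>80)).astype(np.uint8),300,170,370,230)
for nm,m,z in [("green",g,.055),("white",roi((im.min(2)>190).astype(np.uint8),150,165,200,220),.008),
   ("blue",roi(((hsv[...,0]>100)&(hsv[...,0]<125)&(hsv[...,1]>120)).astype(np.uint8),215,150,290,205),.028)]:
    c=big(m)[0]; r=cv2.minAreaRect(world(i,c,z)); print(nm,c.shape,r, cv2.boundingRect(c))
# orange rails
o=roi(((hsv[...,0]<14)&(hsv[...,1]>150)&(im[...,2]>150)).astype(np.uint8),150,165,200,220)
for c in big(o,2): print(cv2.boundingRect(c), cv2.minAreaRect(world(i,c,.085)))
# manual corners stand base from crop (crop/6+offset), z .01
for p in [(87,62),(328,98),(298,312),(55,268)]: print("stand",ray(i,(300+p[0]/6,170+p[1]/6),.01))
for p in [(60,105),(345,65),(380,238),(88,290)]: print("brk",ray(i,(215+p[0]/6,150+p[1]/6),.01))
for p in [(448-384,92),(598-384,92),(606-384,268),(455-384,282)]: print("rest",ray(i,(150+p[0]/6,165+p[1]/6),.008))
E
```

```text
green (70, 1, 2) ((0.46944305300712585, -0.33142924308776855), (0.008663310669362545, 0.12457171827554703), 77.83236694335938) (342, 184, 7, 36)
white (106, 1, 2) ((0.5183878540992737, 0.27530136704444885), (0.06886600703001022, 0.08533676713705063), 1.7111696004867554) (161, 183, 25, 20)
blue (113, 1, 2) ((0.5625882148742676, -0.0027081891894340515), (0.041383568197488785, 0.17099370062351227), 9.418133735656738) (227, 170, 48, 19)
(160, 180, 16, 3) ((0.5459758639335632, 0.2781772315502167), (0.05102723464369774, 0.006940871011465788), 89.05320739746094)
(161, 203, 17, 3) ((0.4668353497982025, 0.2713150680065155), (0.053598638623952866, 0.006802857853472233), 89.0177993774414)
stand [ 0.55543782 -0.23432545  0.01      ]
stand [ 0.53096232 -0.37845855  0.01      ]
stand [ 0.4024534  -0.35298204  0.01      ]
stand [ 0.43113161 -0.21006723  0.01      ]
brk [0.60825904 0.08848542 0.01      ]
brk [ 0.63037487 -0.08430709  0.01      ]
brk [ 0.52336806 -0.10271943  0.01      ]
brk [0.49479585 0.07220712 0.01      ]
rest [0.56502597 0.32035297 0.008     ]
rest [0.56353973 0.23046777 0.008     ]
rest [0.45684614 0.22429435 0.008     ]
rest [0.45003351 0.31343423 0.008     ]
```

>>> apply_moves(
  rows=[4,-3.7,1,0,0,0,1,8,-7.4,2,0,0,0,1,12,-11,2,0,0,0,1,16,-15,2,0,0,0,1,20,-19,2,0,0,0,1,24,-23,2,0,0,0,1,28,-26.5,2,0,0,0,1,32,-30,2,0,0,0,1,36,-33.5,2,0,0,0,1,38.5,-36,2,0,0,0,1,38.5,-36,2,0,0,0,1,38.5,-36,2,0,0,0,1],
)

```text
clock: 1.65
position: [0.5291, 0.2744, 0.259]
orientation: [[-0.975, 0.222, -0.001], [0.222, 0.975, 0.0], [0.001, 0.0, -1.0]]
ft_force: [0.5, 0.2, -0.6]
gripper_width: 0.0853
```

```bash
cat > snap.py <<'E'
from h import *
import sys,pickle
def snap(n):
    o=monitor.get_obs(); i=eyes.camera_info("wrist"); im=eyes.get_image("wrist")
    cv2.imwrite(f"pics/{n}.png",im[:,:,::-1]); pickle.dump((i,o),open(f"pics/{n}.pkl","wb"))
    print(o["clock"],o["position"].round(4),o["qpos"].round(1)); print(o["orientation"].round(3))
if __name__=="__main__": snap(sys.argv[1])
E
python3 snap.py rest1
```

```text
1.65 [0.5291 0.2744 0.259 ] [-38.1  24.3   8.6  95.9  -4.1  60.1  49. ]
[[-0.975  0.222 -0.001]
 [ 0.222  0.975  0.   ]
 [ 0.001  0.    -1.   ]]
```

View pics/rest1.png

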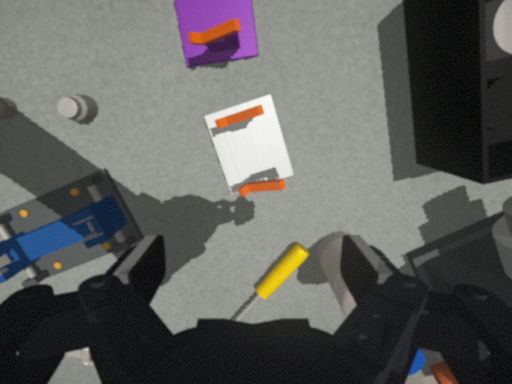

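Rest seen at about (250,145): white base corners near (206,116), (271,96), (293,176) and (231,192), with rails across x. Next I measure it.

```bash
python3 - <<'E'
from h import *
import pickle
i,o=pickle.load(open("pics/rest1.pkl","rb")); im=cv2.imread("pics/rest1.png"); hsv=cv2.cvtColor(im,cv2.COLOR_BGR2HSV)
cv2.imwrite("pics/rest1c.png",cv2.resize(im[85:205,190:310],None,fx=5,fy=5,interpolation=cv2.INTER_CUBIC))
m=np.zeros(im.shape[:2],np.uint8); m[85:205,190:310]=1
w=((im.min(2)>150)|((hsv[...,0]<14)&(hsv[...,1]>150)))&(m>0)
c=big(w)[0]; 
ap=cv2.approxPolyDP(cv2.convexHull(c),4,True).reshape(-1,2); 
for q in ap: print(q, ray(i,q,.008)[:2].round(4))
print(cv2.minAreaRect(world(i,c,.008)))
r=((hsv[...,0]<14)&(hsv[...,1]>150))&(m>0)
for c in big(r,2):
    b=cv2.boxPoints(cv2.minAreaRect(c)); print(b.round(1).tolist()); 
# previous estimate reprojection
for x,y,z in [(-.055,-.045,.008),(-.055,.045,.008),(.055,.045,.008),(.055,-.045,.008)]:
    a=np.radians(3); p=np.array([.509+np.cos(a)*x-np.sin(a)*y,.272+np.sin(a)*x+np.cos(a)*y,z]); print(proj(i,p).round(1))
E
```

```text
[203 116] [0.4561 0.2262]
[269  93] [0.4475 0.3141]
[283 103] [0.4632 0.3288]
[309 146] [0.5237 0.3514]
[309 204] [0.6022 0.3376]
[229 198] [0.5693 0.2321]
[206 145] [0.4925 0.2203]
((0.5182386040687561, 0.2842394709587097), (0.1344272941350937, 0.14906062185764313), 80.95233917236328)
[[238.0, 184.89999389648438], [283.0, 177.1999969482422], [284.8999938964844, 188.0], [239.8000030517578, 195.6999969482422]]
[[215.39999389648438, 120.19999694824219], [260.3999938964844, 105.19999694824219], [263.0, 113.0], [218.0, 128.0]]
[201.5 116.6]
[269.7  96.4]
[290.7 178.8]
[227.  196.3]
```

View pics/rest1c.png

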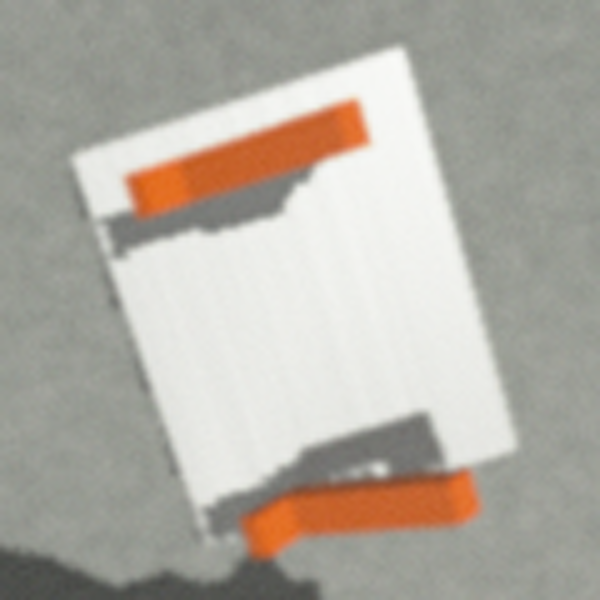

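```bash
python3 - <<'E'
from h import *
import pickle
i,o=pickle.load(open("pics/rest1.pkl","rb"))
P=[ray(i,(190+a/5,85+b/5),.008)[:2] for a,b in [(72,157),(404,45),(518,452),(205,545)]]
P=np.array(P); print(P.round(4)); 
for k in range(4): d=P[(k+1)%4]-P[k]; print(np.linalg.norm(d).round(4), np.degrees(np.arctan2(d[1],d[0])).round(1))
c=P.mean(0); print("c",c.round(4))
a=np.radians(4); R=np.array([[np.cos(a),-np.sin(a)],[np.sin(a),np.cos(a)]])
# lip candidates: rail middle, crop px
for nm,q in [("lipA",(187,183)),("lipoutA",(133,195)),("topA",(360,122)),("lipB",(300,510)),("lipoutB",(255,545)),("topB",(475,495))]:
    for z in (.0638,.0715,.08,.1):
        p=ray(i,(190+q[0]/5,85+q[1]/5),z)[:2]; print(nm,z,(R.T@(p-c)).round(4))
E
```

```text
[[0.457  0.2278]
 [0.4492 0.316 ]
 [0.5578 0.3244]
 [0.5644 0.2361]]
0.0886 95.0
0.109 4.4
0.0886 -85.8
0.1077 -175.6
c [0.5071 0.2761]
lipA 0.0638 [-0.0391 -0.0135]
lipA 0.0715 [-0.0392 -0.0128]
lipA 0.08 [-0.0392 -0.0121]
lipA 0.1 [-0.0393 -0.0103]
lipoutA 0.0638 [-0.0401 -0.0257]
lipoutA 0.0715 [-0.0401 -0.0247]
lipoutA 0.08 [-0.0402 -0.0236]
lipoutA 0.1 [-0.0402 -0.0211]
topA 0.0638 [-0.0405  0.0264]
topA 0.0715 [-0.0405  0.0262]
topA 0.08 [-0.0405  0.0259]
topA 0.1 [-0.0406  0.0253]
lipB 0.0638 [ 0.0389 -0.0114]
lipB 0.0715 [ 0.037  -0.0108]
lipB 0.08 [ 0.0349 -0.0101]
lipB 0.1 [ 0.03   -0.0084]
lipoutB 0.0638 [ 0.0439 -0.024 ]
lipoutB 0.0715 [ 0.0419 -0.023 ]
lipoutB 0.08 [ 0.0397 -0.022 ]
lipoutB 0.1 [ 0.0345 -0.0196]
topB 0.0638 [0.0472 0.0284]
topB 0.0715 [0.0451 0.0281]
topB 0.08 [0.0428 0.0278]
topB 0.1 [0.0374 0.0271]
```

Rest seat is at about (0.507, 0.276), yaw 4.4°. The lip position agrees with the seat lying over the base centre. Next I look at the bracket and then the stand.

>>> apply_moves(
  rows=[1,-5,0,0,0,0,1,2,-10,0,0,0,0,1,3,-15,0,0,0,0,1,4,-20,0,0,0,0,1,5,-25,0,0,0,0,1,5,-28,0,0,0,0,1,5,-28,0,0,0,0,1,5,-28,0,0,0,0,1],
)

```text
clock: 2.7
position: [0.5797, -0.0039, 0.2592]
orientation: [[-0.975, 0.22, -0.0], [0.22, 0.975, 0.001], [0.0, 0.001, -1.0]]
ft_force: [-0.8, 0.3, -0.3]
gripper_width: 0.085
```

```bash
python3 snap.py brk1; python3 -c "
import cv2; im=cv2.imread('pics/brk1.png'); cv2.imwrite('pics/brk1c.png',cv2.resize(im[70:240,130:340],None,fx=3.5,fy=3.5,interpolation=cv2.INTER_CUBIC))"
```

```text
2.7 [ 0.5797 -0.0039  0.2592] [-14.4  22.9  13.7  98.6  -6.2  59.2  78.7]
[[-0.975  0.22  -0.   ]
 [ 0.22   0.975  0.001]
 [ 0.     0.001 -1.   ]]
```

View pics/brk1c.png

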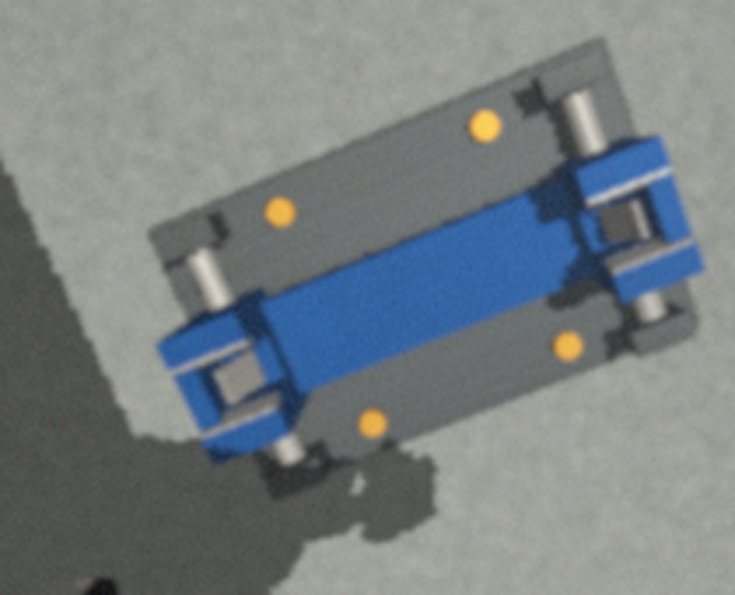

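>>> apply_moves(
  rows=[-1,-5,0,0,0,0,1,-2,-10,0,0,0,0,1,-3,-15,0,0,0,0,1,-4,-20,0,0,0,0,1,-5,-25,0,0,0,0,1,-6,-30,0,0,0,0,1,-7,-32,0,0,0,0,1,-7,-32,0,0,0,0,1,-7,-32,0,0,0,0,1],
)

```text
clock: 3.88
position: [0.5114, -0.3237, 0.2591]
orientation: [[-0.976, 0.22, 0.0], [0.22, 0.976, 0.002], [-0.0, 0.002, -1.0]]
ft_force: [0.8, 0.2, 0.8]
gripper_width: 0.0851
```

```bash
python3 snap.py st1; python3 -c "
import cv2; im=cv2.imread('pics/st1.png'); cv2.imwrite('pics/st1c.png',cv2.resize(im[70:240,130:340],None,fx=3.5,fy=3.5,interpolation=cv2.INTER_CUBIC))"
```

```text
3.875 [ 0.5114 -0.3237  0.2591] [ 14.1  25.9  19.2  95.   -9.6  60.7 113.5]
[[-0.976  0.22   0.   ]
 [ 0.22   0.976  0.002]
 [-0.     0.002 -1.   ]]
```

View pics/st1c.png

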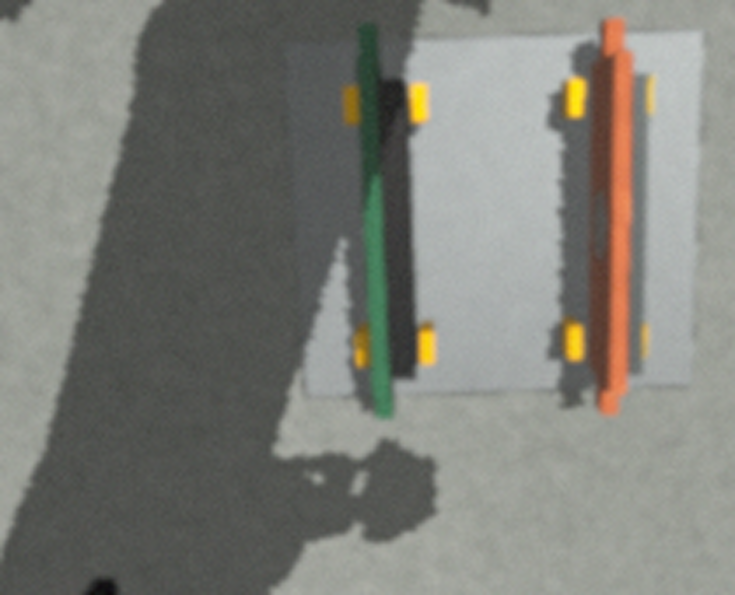

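Bracket crop: gold bolts at (281,212), (485,126), (568,346) and (373,423), and mouth plates on both blocks. Stand crop: green plate with ears from (367,28) to (385,415), lining on its +y side and rusty pad on the right. Next I compute positions.

```bash
python3 - <<'E'
from h import *
import pickle
def W(n,q,z):
    i,o=pickle.load(open(f"pics/{n}.pkl","rb")); return ray(i,(130+q[0]/3.5,70+q[1]/3.5),z)[:2]
ang=lambda d:np.degrees(np.arctan2(d[1],d[0])).round(2)
def quad(n,qs,z):
    P=np.array([W(n,q,z) for q in qs]); print(P.round(4).tolist(),"c",P.mean(0).round(4))
    for k in range(len(P)): d=P[(k+1)%len(P)]-P[k]; print("  ",np.linalg.norm(d).round(4),ang(d))
    return P.mean(0)
print("stand"); quad("st1",[(285,47),(703,30),(688,385),(305,395)],.01)
print("plate tips z.041"); P=[W("st1",q,.041) for q in[(368,28),(385,415)]]; print(np.array(P).round(4),np.mean(P,0).round(4),ang(P[1]-P[0]),np.linalg.norm(P[1]-P[0]))
print("pad top z.058")
for q in [(368,220),(382,220),(412,220),(378,80),(406,80),(392,378),(416,378)]: print(q,W("st1",q,.058).round(4))
print("rust tips"); P=[W("st1",q,.041) for q in[(613,18),(609,412)]]; print(np.mean(P,0).round(4))
print("bolts"); c=quad("brk1",[(281,212),(485,126),(568,346),(373,423)],.013)
print("base"); quad("brk1",[(150,232),(603,40),(700,330),(265,502)],.01)
print("carrier outer z.072")
quad("brk1",[(157,348),(658,137),(704,268),(212,460)],.072)
print("mouth mids"); 
m=[W("brk1",q,.072) for q in [(211,357),(241,420),(626,185),(652,255)]]
print(np.array(m).round(4)); L=(m[0]+m[1])/2;R=(m[2]+m[3])/2; print("L",L,"R",R,"mid",(L+R)/2,"dir",ang(R-L),np.linalg.norm(R-L))
print(np.linalg.norm(m[1]-m[0]),np.linalg.norm(m[3]-m[2]))
E
```

```text
stand
[[0.4035, -0.351], [0.4303, -0.2063], [0.5558, -0.2313], [0.5273, -0.3757]] c [ 0.4792 -0.291 ]
   0.1471 79.52
   0.128 -11.25
   0.1472 -101.16
   0.1263 168.7
plate tips z.041
[[ 0.4073 -0.32  ]
 [ 0.5342 -0.3444]] [ 0.4707 -0.3322] -10.9 0.12920553754703126
pad top z.058
(368, 220) [ 0.4656 -0.333 ]
(382, 220) [ 0.4665 -0.3286]
(412, 220) [ 0.4687 -0.3192]
(378, 80) [ 0.4246 -0.32  ]
(406, 80) [ 0.4265 -0.3115]
(392, 378) [ 0.518  -0.3374]
(416, 378) [ 0.5197 -0.3296]
rust tips
[ 0.4861 -0.2544]
bolts
[[0.5265, -0.0468], [0.5134, 0.0319], [0.5983, 0.046], [0.6114, -0.0327]] c [ 5.624e-01 -4.000e-04]
   0.0798 99.45
   0.0861 9.42
   0.0799 -80.59
   0.086 -170.6
base
[[0.523, -0.0963], [0.4941, 0.0787], [0.6039, 0.0962], [0.6342, -0.0824]] c [ 0.5638 -0.001 ]
   0.1773 99.38
   0.1113 9.07
   0.1812 -80.37
   0.1121 -172.89
carrier outer z.072
[[0.5572, -0.0873], [0.5283, 0.0791], [0.5705, 0.0866], [0.5971, -0.0805]] c [ 5.633e-01 -5.000e-04]
   0.1689 99.85
   0.0428 10.2
   0.1692 -80.95
   0.0404 -170.24
mouth mids
[[ 0.5638 -0.0713]
 [ 0.586  -0.0676]
 [ 0.5402  0.0672]
 [ 0.5629  0.0715]]
L [ 0.57493216 -0.06945383] R [0.55152585 0.06932439] mid [ 5.63229007e-01 -6.47159122e-05] dir 99.57 0.14073822884907652
0.0225440597347667 0.02314202041152302
```

Measured positions:
- **Pad:** centre about (0.4716, −0.328), yaw −11°.
- **Bracket:** base centre about (0.563, −0.001), yaw 9.4°; the carrier looks close to mid-travel.

Now I descend to the pad.

>>> apply_moves(
  rows=[-2,-0.2,-4,0,0,0.03,0.2,-4,-0.4,-9,0,0,0.03,0.2,-4,-0.4,-14,0,0,0.03,0.2,-4,-0.4,-16,0,0,0.03,0.2,-4,-0.4,-18,0,0,0.03,0.2,-4,-0.4,-20,0,0,0.03,0.2,-4,-0.4,-22,0,0,0.03,0.2,-4,-0.4,-22.7,0,0,0.03,0.2,-4,-0.4,-22.7,0,0,0.03,0.2],
  squeeze=40,
)

```text
clock: 5.05
position: [0.4697, -0.3304, 0.032]
orientation: [[-0.981, 0.194, -0.0], [0.194, 0.981, 0.0], [0.001, 0.0, -1.0]]
ft_force: [-0.3, -1.4, 0.4]
gripper_width: 0.0514
```

```bash
python3 snap.py g1
```

```text
5.05 [ 0.4697 -0.3304  0.032 ] [ 20.8  41.3  13.3 106.8 -15.8  33.7 122.9]
[[-0.981  0.194 -0.   ]
 [ 0.194  0.981  0.   ]
 [ 0.001  0.    -1.   ]]
```

View pics/g1.png

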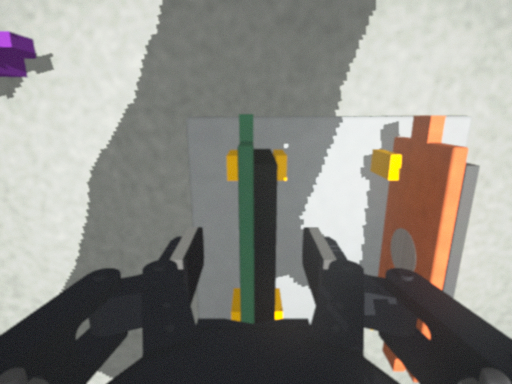

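The pad (columns 240–277) lies between the fingers (200, 308), about 2 mm to the right of centre. I'll nudge over, close and lift.

>>> apply_moves(
  rows=[0.1,0.25,0,0,0,0,0.2,0.1,0.25,0,0,0,0,-1,0.1,0.25,0,0,0,0,-1,0.1,0.25,0,0,0,0,-1,0.1,0.25,0,0,0,0,-1,0.1,0.25,0,0,0,0,-1,0.1,0.25,0,0,0,0,-1],
  squeeze=60,
)

```text
clock: 5.98
position: [0.4712, -0.3281, 0.0328]
orientation: [[-0.981, 0.194, 0.001], [0.194, 0.981, -0.0], [-0.001, -0.0, -1.0]]
ft_force: [-0.3, 0.5, 6.7]
gripper_width: 0.0141
```

>>> apply_moves(
  rows=[0,0,2,0,0,0,-1,0,0,4,0,0,0,-1,0,0,9,0,0,0,-1,0,0,14,0,0,0,-1,0,0,19,0,0,0,-1,0,0,22,0,0,0,-1,0,0,22,0,0,0,-1,0,0,22,0,0,0,-1],
)

```text
clock: 6.98
position: [0.4701, -0.3272, 0.2516]
orientation: [[-0.981, 0.194, -0.001], [0.194, 0.981, 0.001], [0.001, 0.001, -1.0]]
ft_force: [0.2, -1.1, -3.0]
gripper_width: 0.0144
```

```bash
python3 snap.py l1; python3 - <<'E'
from h import *
from scipy.spatial.transform import Rotation as Ro
o=monitor.get_obs(); R=Ro.from_matrix(o["orientation"])
print(o["ft_force"],o["gripper_width"])
# target tool: pad axes in rest
yaw=Ro.from_euler('z',4.4,degrees=True)
px=np.array([1,0,0]);py=np.array([0,np.cos(np.radians(40)),np.sin(np.radians(40))])
tx=-px; tz=-py; ty=np.cross(tz,tx); T=yaw*Ro.from_matrix(np.column_stack([tx,ty,tz]))
rv=(T*R.inv()).as_rotvec(); print("rotvec",rv.round(3)); print(T.as_matrix().round(3))
seat=np.array([.507,.276,.085]); n=yaw.apply([0,-np.sin(np.radians(40)),np.cos(np.radians(40))]); u=yaw.apply(py)
for dn,du in [(.08,.03),(.05,.012),(.02,.006),(.003,.003)]:
    p=seat+dn*n+du*u+.0012*(-u); print(dn,du,p.round(4),((p-o["position"])*100).round(2))
E
```

```text
6.975 [ 0.4701 -0.3272  0.2516] [ 15.2  23.2  19.8 100.3  -9.   58.2 117.2]
[[-0.981  0.194 -0.001]
 [ 0.194  0.981  0.001]
 [ 0.001  0.001 -1.   ]]
[ 0.05072911 -0.3920788  -4.27806559] 0.01422846656209924
rotvec [-0.875  0.049  0.255]
[[-0.997 -0.049  0.059]
 [-0.077  0.641 -0.764]
 [ 0.    -0.766 -0.643]]
0.08 0.03 [0.5093 0.2467 0.1648] [ 3.93 57.38 -8.62]
0.05 0.012 [0.5088 0.2522 0.1302] [  3.88  57.93 -12.08]
0.02 0.006 [0.5077 0.2668 0.1034] [  3.77  59.39 -14.76]
0.003 0.003 [0.507  0.2755 0.0885] [  3.71  60.25 -16.26]
```

View pics/l1.png

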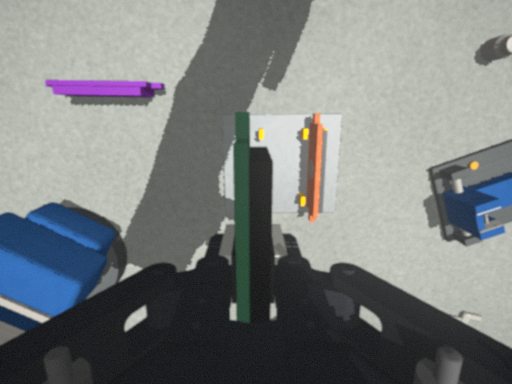

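The pad is held upright, and the stand and rusty pad are untouched. Before the tilt I check the bottle's position.

```bash
python3 - <<'E'
from h import *
i=eyes.camera_info("top")
for n,q,z in [("bottle base",(152,150),0),("cap",(133,131),.2),("boxR",(113,185),.1),("boxR2",(113,230),.1)]: print(n,ray(i,q,z).round(3))
E
```

```text
bottle base [0.681 0.357 0.   ]
cap [0.685 0.364 0.2  ]
boxR [0.532 0.457 0.1  ]
boxR2 [0.381 0.45  0.1  ]
```

>>> apply_moves(
  rows=[0.5,5,2,0,0,0,-1,1,10,2,0,0,0,-1,1.5,15,2,0,0,0,-1,2,20,2,0,0,0.03,-1,2.5,25,2,0,0,0.06,-1,3,30,2,0,0,0.1,-1,3.5,35,2,0,0,0.15,-1,3.9,40,2,0,0,0.2,-1,3.9,45,2,0,0,0.255,-1,3.9,50,2,0,0,0.255,-1,3.9,53,2,0,0,0.255,-1,3.9,53,2,0,0,0.255,-1],
)

```text
clock: 8.52
position: [0.5083, 0.2051, 0.2706]
orientation: [[-0.998, -0.065, -0.003], [-0.065, 0.998, 0.0], [0.003, 0.0, -1.0]]
ft_force: [-0.2, -0.8, -3.2]
gripper_width: 0.0144
```

>>> apply_moves(
  rows=[0,0.5,0,-0.145,-0.011,0,-1,0,1,0,-0.29,-0.022,0,-1,0,2,0,-0.435,-0.033,0,-1,0,3,-1,-0.58,-0.044,0,-1,0,4,-2,-0.725,-0.056,0,-1,0,4,-4,-0.87,-0.067,0,-1,0,4,-6,-0.87,-0.067,0,-1,0,4,-6,-0.87,-0.067,0,-1,0,4,-6,-0.87,-0.067,0,-1,0,4,-6,-0.87,-0.067,0,-1],
)

```text
clock: 9.78
position: [0.5108, 0.2415, 0.214]
orientation: [[-0.998, -0.03, 0.059], [-0.064, 0.644, -0.762], [-0.015, -0.764, -0.645]]
ft_force: [0.8, -0.3, -3.4]
gripper_width: 0.0141
```

```bash
cat > goal.py <<'E'
from h import *
from scipy.spatial.transform import Rotation as Ro
o=monitor.get_obs(); R=Ro.from_matrix(o["orientation"])
print(o["qpos"].round(1),o["ft_force"].round(1))
yaw=Ro.from_euler('z',4.4,degrees=True)
px=np.array([1,0,0]);py=np.array([0,np.cos(np.radians(40)),np.sin(np.radians(40))])
tx=-px; tz=-py; ty=np.cross(tz,tx); T=yaw*Ro.from_matrix(np.column_stack([tx,ty,tz]))
rv=(T*R.inv()).as_rotvec(); print("rotvec",rv.round(3))
seat=np.array([.507,.276,.085]); n=yaw.apply([0,-np.sin(np.radians(40)),np.cos(np.radians(40))]); u=yaw.apply(py)
for dn,du in [(.08,.02),(.05,.012),(.02,.006),(.003,.003)]:
    p=seat+dn*n+du*u+.0012*(-u); print(dn,du,p.round(4),((p-o["position"])*100).round(2))
E
python3 goal.py; python3 - <<'E'
from h import *
im=eyes.get_image("side"); cv2.imwrite("pics/s2.png",cv2.resize(im[60:260,60:360,::-1],None,fx=2.4,fy=2.4))
E
```

```text
[-55.1  44.4  10.1  86.3  28.2  86.8  36.4] [ 0.8 -0.3 -3.4]
rotvec [-0.004  0.015  0.013]
0.08 0.02 [0.5098 0.2391 0.1584] [-0.1  -0.25 -5.56]
0.05 0.012 [0.5088 0.2522 0.1302] [-0.2   1.07 -8.38]
0.02 0.006 [0.5077 0.2668 0.1034] [ -0.31   2.53 -11.06]
0.003 0.003 [0.507  0.2755 0.0885] [ -0.38   3.39 -12.55]
```

View pics/s2.png

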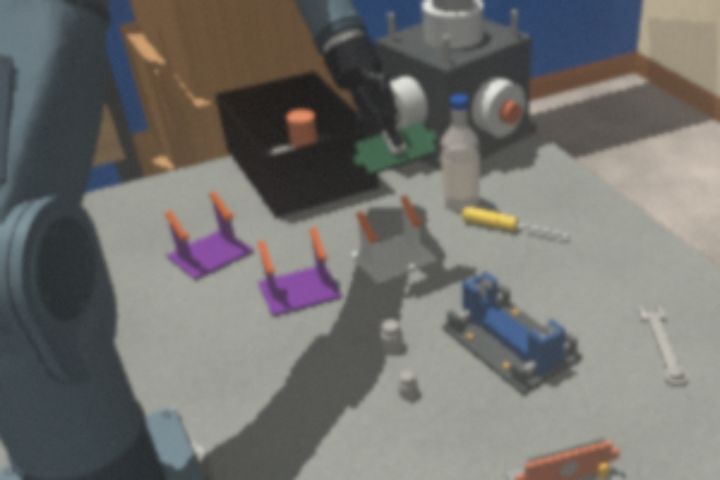

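The tilt is reached, with the green plate facing up and towards −y over the rest at about (395,150). I lower it along the rail normal.

>>> apply_moves(
  rows=[-0.1,-0.2,-3,0,0.015,0.013,-1,-0.1,-0.2,-5.5,0,0.015,0.013,-1,-0.2,1,-8.4,0,0.015,0.013,-1,-0.3,1.8,-9.8,0,0.015,0.013,-1,-0.3,2.5,-11.1,0,0.015,0.013,-1,-0.3,2.5,-11.1,0,0.015,0.013,-1,-0.3,2.5,-11.1,0,0.015,0.013,-1],
)

```text
clock: 10.7
position: [0.5074, 0.267, 0.1021]
orientation: [[-0.997, -0.051, 0.06], [-0.079, 0.642, -0.763], [0.001, -0.765, -0.644]]
ft_force: [0.8, -0.2, -2.6]
gripper_width: 0.0141
```

```bash
python3 goal.py; python3 snap.py p1; python3 - <<'E'
from h import *
im=eyes.get_image("side"); cv2.imwrite("pics/s3.png",cv2.resize(im[90:190,180:290,::-1],None,fx=5,fy=5,interpolation=cv2.INTER_CUBIC))
E
```

```text
[-55.6  54.6   8.6  83.9  27.   81.   32.3] [ 0.8 -0.2 -2.6]
rotvec [-0.001 -0.001 -0.002]
0.08 0.02 [0.5098 0.2391 0.1584] [ 0.24 -2.79  5.63]
0.05 0.012 [0.5088 0.2522 0.1302] [ 0.14 -1.47  2.82]
0.02 0.006 [0.5077 0.2668 0.1034] [ 0.03 -0.01  0.13]
0.003 0.003 [0.507  0.2755 0.0885] [-0.04  0.85 -1.36]
10.7 [0.5074 0.267  0.1021] [-55.6  54.6   8.6  83.9  27.   81.   32.3]
[[-0.997 -0.051  0.06 ]
 [-0.079  0.642 -0.763]
 [ 0.001 -0.765 -0.644]]
```

View pics/s3.png

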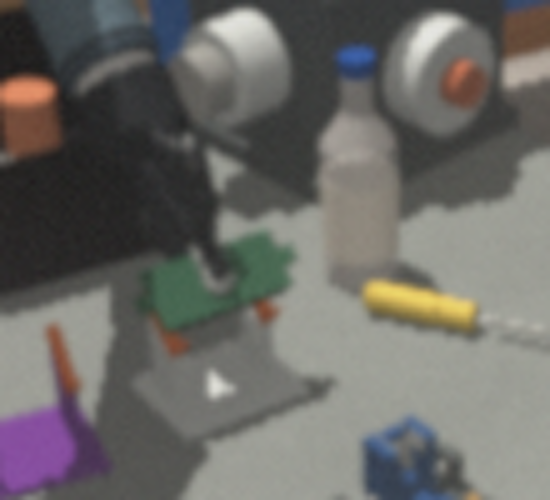

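View pics/p1.png

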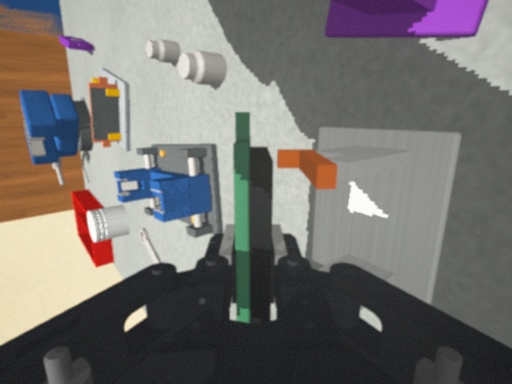

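>>> apply_moves(
  rows=[0,0.4,-0.7,0,0,0,-1,0,0.85,-1.35,0,0,0,-1,0,0.95,-1.45,0,0,0,-1,0,1,-1.55,0,0,0,-1,0,1,-1.55,0,0,0,-1],
)

```text
clock: 11.42
position: [0.5068, 0.2766, 0.0861]
orientation: [[-0.997, -0.052, 0.058], [-0.078, 0.641, -0.764], [0.002, -0.766, -0.643]]
ft_force: [-1.2, -1.6, 0.2]
gripper_width: 0.0142
```

>>> apply_moves(
  rows=[0,-0.1,-0.08,0,0,0,-1,0,-0.2,-0.18,0,0,0,-1,0,-0.2,-0.18,0,0,0,-1],
)

```text
clock: 11.8
position: [0.5074, 0.2747, 0.0845]
orientation: [[-0.997, -0.052, 0.06], [-0.079, 0.641, -0.763], [0.001, -0.766, -0.643]]
ft_force: [0.4, -2.4, 2.9]
gripper_width: 0.0142
```

```bash
python3 snap.py p2
```

```text
11.8 [0.5074 0.2747 0.0845] [-55.8  56.6   8.4  82.7  26.7  80.6  31.7]
[[-0.997 -0.052  0.06 ]
 [-0.079  0.641 -0.763]
 [ 0.001 -0.766 -0.643]]
```

View pics/p2.png

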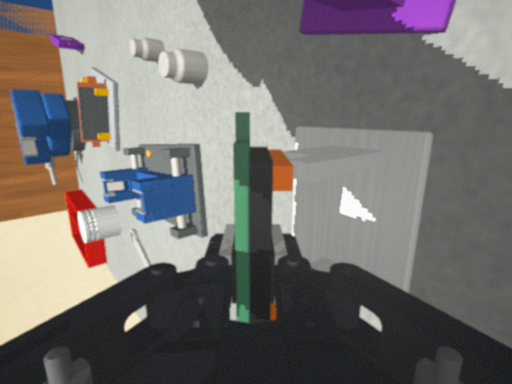

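The lining rests on both rails (orange at (282,170) and (272,312)), with light contact force. I release.

>>> apply_moves(
  rows=[0,0,0,0,0,0,-0.5,0,0,0,0,0,0,-0.2,0,0,0,0,0,0,0.1,0,0,0,0,0,0,0.1,0,0,0,0,0,0,0.1,0,0,0,0,0,0,0.1],
)

```text
clock: 12.6
position: [0.5069, 0.2752, 0.084]
orientation: [[-0.997, -0.053, 0.059], [-0.079, 0.642, -0.763], [0.002, -0.765, -0.644]]
ft_force: [0.9, -0.3, -0.1]
gripper_width: 0.0467
```

```bash
python3 snap.py p3
```

```text
12.6 [0.5069 0.2752 0.084 ] [-55.8  56.6   8.3  82.7  26.6  80.6  31.7]
[[-0.997 -0.053  0.059]
 [-0.079  0.642 -0.763]
 [ 0.002 -0.765 -0.644]]
```

View pics/p3.png

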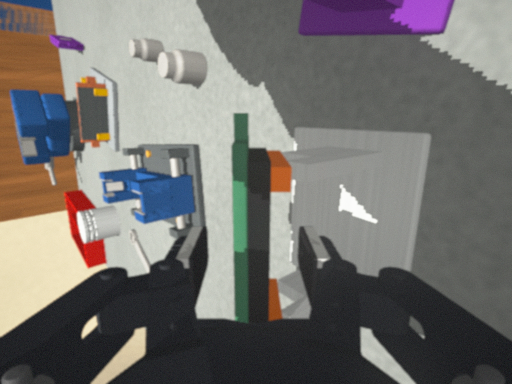

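>>> apply_moves(
  rows=[-0.2,2.5,2.1,0,0,0,0.1,-0.4,5.1,4.3,0,0,0,0.1,-0.6,7.6,6.4,0,0,0,0.1,-0.6,8,11,0.1,0,0,0.1,-0.6,6,16,0.27,0.02,0,0.1,-0.6,3,20,0.44,0.034,0,0.1,-0.6,0,21,0.61,0.047,0,0.1,-0.6,-3,21,0.78,0.06,0,0.1,-0.4,-6,20,0.95,0.073,0,0.1,0,-6,18,1.12,0.086,0,0.1,0.2,-6,16,1.29,0.1,0,0.1,0.4,-6,14,1.46,0.113,0,0.1],
)

```text
clock: 14.15
position: [0.5117, 0.2146, 0.2246]
orientation: [[-0.997, -0.067, -0.04], [-0.078, 0.824, 0.561], [-0.005, 0.563, -0.827]]
ft_force: [0.2, 0.4, -1.1]
gripper_width: 0.0472
```

```bash
python3 snap.py q1; python3 - <<'E'
from h import *
im=eyes.get_image("side"); cv2.imwrite("pics/s4.png",cv2.resize(im[60:210,130:300,::-1],None,fx=4,fy=4,interpolation=cv2.INTER_CUBIC))
E
```

```text
14.15 [0.5117 0.2146 0.2246] [ -0.9  24.5  -9.3 110.  -40.9  50.3 113.4]
[[-0.997 -0.067 -0.04 ]
 [-0.078  0.824  0.561]
 [-0.005  0.563 -0.827]]
```

View pics/q1.png

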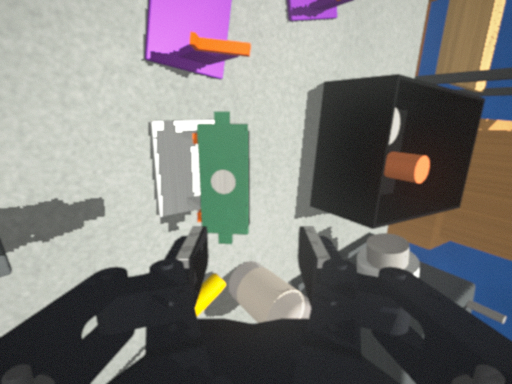

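View pics/s4.png

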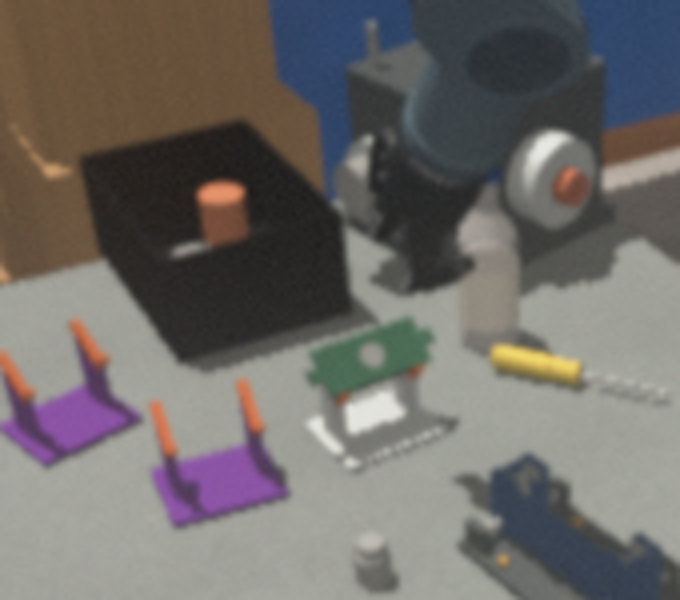

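The pad lies on the rest, plate up (plate centre about (223,181), ear tips (222,112) and (226,243)). I measure it and compute the second grasp.

```bash
cat > g2.py <<'E'
from h import *
from scipy.spatial.transform import Rotation as Ro
import pickle
i,o=pickle.load(open("pics/q1.pkl","rb")); im=cv2.imread("pics/q1.png"); hsv=cv2.cvtColor(im,cv2.COLOR_BGR2HSV)
yaw=Ro.from_euler('z',4.4,degrees=True); s,c=np.sin(np.radians(40)),np.cos(np.radians(40))
n=yaw.apply([0,-s,c]);u=yaw.apply([0,c,s]);x=yaw.apply([1,0,0]); seat=np.array([.507,.276,.085])
m=((hsv[...,0]>55)&(hsv[...,0]<95)&(hsv[...,1]>80)).astype(np.uint8); k=big(m)[0]
pl=seat+.0075*n; T=i["extrinsics"]; P=[]
for q in k.reshape(-1,2):
    d=T[:3,:3]@np.array([(q[0]-i["cx"])/i["fx"],(q[1]-i["cy"])/i["fy"],1.]); w=T[:3,3]+d*((pl-T[:3,3])@n)/(d@n); P.append([(w-pl)@x,(w-pl)@u])
r=cv2.minAreaRect(np.array(P,np.float32)); print(r)
print(np.min(P,0),np.max(P,0))
E
python3 g2.py
```

```text
((0.0002510473132133484, -3.875046968460083e-05), (0.04635797068476677, 0.1285640299320221), 89.9383316040039)
[-0.06402474 -0.02324453] [0.06452781 0.02319231]
```

```bash
cat >> g2.py <<'E'
o=monitor.get_obs(); R=Ro.from_matrix(o["orientation"])
T2=Ro.from_matrix(np.column_stack([-x,np.cross(-n,-x),-n]))
print("rv",(T2*R.inv()).as_rotvec().round(3),o["qpos"].round(1))
for dn in (.08,.04,.01,-.006,-.011): 
    p=seat+dn*n; print(dn,p.round(4),((p-o["position"])*100).round(2))
E
python3 g2.py
```

```text
((0.0002510473132133484, -3.875046968460083e-05), (0.04635797068476677, 0.1285640299320221), 89.9383316040039)
[-0.06402474 -0.02324453] [0.06452781 0.02319231]
rv [0.106 0.003 0.007] [ -0.6  24.8  -9.  110.2 -40.6  50.3 113.1]
0.08 [0.5109 0.2247 0.1463] [ 0.02  1.6  -7.38]
0.04 [0.509  0.2504 0.1156] [ -0.18   4.17 -10.44]
0.01 [0.5075 0.2696 0.0927] [ -0.33   6.09 -12.74]
-0.006 [0.5067 0.2798 0.0804] [ -0.41   7.12 -13.96]
-0.011 [0.5065 0.283  0.0766] [ -0.43   7.44 -14.35]
```

>>> apply_moves(
  rows=[0,0.5,-3,0.05,0,0.003,0.8,0,1.6,-7.4,0.11,0.003,0.007,0.8,-0.1,3,-9,0.11,0.003,0.007,0.8,-0.2,4,-10.4,0.11,0.003,0.007,0.8,-0.2,4,-10.4,0.11,0.003,0.007,0.8,-0.2,4,-10.4,0.11,0.003,0.007,0.8],
)

```text
clock: 15.0
position: [0.5095, 0.2553, 0.1209]
orientation: [[-0.996, -0.072, -0.049], [-0.087, 0.76, 0.644], [-0.009, 0.646, -0.763]]
ft_force: [-0.1, 0.7, 0.5]
gripper_width: 0.0767
```

```bash
python3 g2.py; python3 snap.py q2
```

```text
((0.0002510473132133484, -3.875046968460083e-05), (0.04635797068476677, 0.1285640299320221), 89.9383316040039)
[-0.06402474 -0.02324453] [0.06452781 0.02319231]
rv [-0.005  0.009 -0.01 ] [  2.5  37.3 -15.7 112.3 -52.4  40.  129.1]
0.08 [0.5109 0.2247 0.1463] [ 0.14 -3.05  2.54]
0.04 [0.509  0.2504 0.1156] [-0.06 -0.49 -0.53]
0.01 [0.5075 0.2696 0.0927] [-0.2   1.43 -2.83]
-0.006 [0.5067 0.2798 0.0804] [-0.28  2.46 -4.05]
-0.011 [0.5065 0.283  0.0766] [-0.31  2.78 -4.43]
15.0 [0.5095 0.2553 0.1209] [  2.5  37.3 -15.7 112.3 -52.4  40.  129.1]
[[-0.996 -0.072 -0.049]
 [-0.087  0.76   0.644]
 [-0.009  0.646 -0.763]]
```

View pics/q2.png

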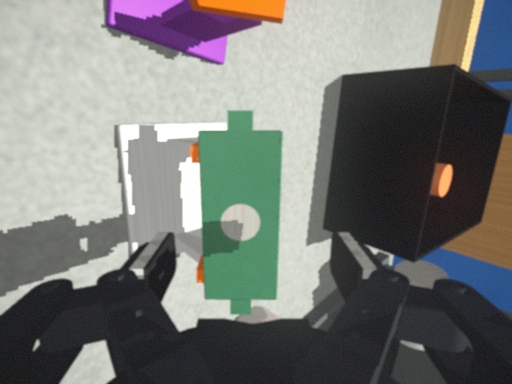

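>>> apply_moves(
  rows=[-0.1,0,-1.2,-0.005,0.009,-0.01,0.8,-0.15,0.7,-2,-0.005,0.009,-0.01,0.8,-0.2,1.4,-2.8,-0.005,0.009,-0.01,0.8,-0.3,2.1,-3.6,-0.005,0.009,-0.01,0.8,-0.3,2.8,-4.4,-0.005,0.009,-0.01,0.8,-0.3,2.8,-4.4,-0.005,0.009,-0.01,0.8,-0.3,2.8,-4.4,-0.005,0.009,-0.01,0.8],
)

```text
clock: 15.92
position: [0.5061, 0.283, 0.076]
orientation: [[-0.997, -0.057, -0.05], [-0.076, 0.764, 0.641], [0.001, 0.643, -0.766]]
ft_force: [0.9, 0.8, 0.5]
gripper_width: 0.0768
```

```bash
python3 g2.py; python3 snap.py q3
```

```text
((0.0002510473132133484, -3.875046968460083e-05), (0.04635797068476677, 0.1285640299320221), 89.9383316040039)
[-0.06402474 -0.02324453] [0.06452781 0.02319231]
rv [-0.    -0.001  0.001] [  1.1  42.4 -17.9 112.2 -55.6  34.3 131.5]
0.08 [0.5109 0.2247 0.1463] [ 0.49 -5.83  7.03]
0.04 [0.509  0.2504 0.1156] [ 0.29 -3.26  3.96]
0.01 [0.5075 0.2696 0.0927] [ 0.14 -1.34  1.66]
-0.006 [0.5067 0.2798 0.0804] [ 0.06 -0.31  0.44]
-0.011 [0.5065 0.283  0.0766] [0.04 0.01 0.06]
15.925 [0.5061 0.283  0.076 ] [  1.1  42.4 -17.9 112.2 -55.6  34.3 131.5]
[[-0.997 -0.057 -0.05 ]
 [-0.076  0.764  0.641]
 [ 0.001  0.643 -0.766]]
```

View pics/q3.png

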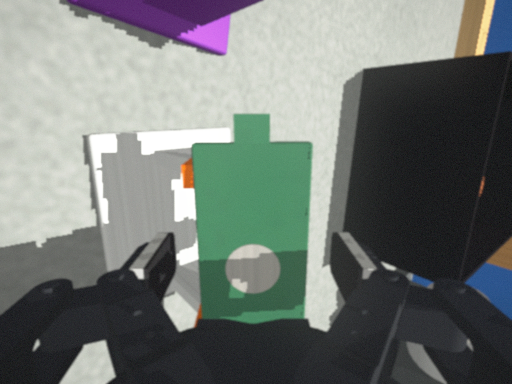

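The pad is centred between the fingers (centre about (252,268)). I close across the long edges.

>>> apply_moves(
  rows=[0,0,0,0,0,0,0.3,0,0,0,0,0,0,-0.2,0,0,0,0,0,0,-1,0,0,0,0,0,0,-1,0,0,0,0,0,0,-1,0,0,0,0,0,0,-1],
  squeeze=80,
)

```text
clock: 16.73
position: [0.5062, 0.2827, 0.0764]
orientation: [[-0.997, -0.058, -0.049], [-0.076, 0.764, 0.641], [0.001, 0.643, -0.766]]
ft_force: [-1.3, -3.8, 5.5]
gripper_width: 0.0467
```

>>> apply_moves(
  rows=[0.1,-1,1.2,0,0,0,-1,0.2,-2.5,3,0,0,0,-1,0.2,-4,5,0,0,0,-1,0,-5,9,-0.1,-0.008,0,-1,0,-5,13,-0.25,-0.019,0,-1,0,-6,17,-0.4,-0.031,0,-1,0,-8,17,-0.55,-0.042,0,-1,0,-10,17,-0.696,-0.054,0,-1,0,-12,17,-0.696,-0.054,0,-1,0,-12,17,-0.696,-0.054,0,-1],
)

```text
clock: 17.98
position: [0.5057, 0.1597, 0.2457]
orientation: [[-0.998, -0.07, -0.002], [-0.07, 0.998, 0.001], [0.002, 0.001, -1.0]]
ft_force: [-0.3, -0.1, -3.2]
gripper_width: 0.046
```

```bash
cat > g3.py <<'E'
from h import *
from scipy.spatial.transform import Rotation as Ro
o=monitor.get_obs(); R=Ro.from_matrix(o["orientation"])
a=np.radians(99.4); ty_dir=np.array([np.cos(a),np.sin(a),0])  # pad x = tool x, +- 
for sgn in (1,-1):
    X=sgn*ty_dir; Z=np.array([0,0,-1.]); T=Ro.from_matrix(np.column_stack([X,np.cross(Z,X),Z]))
    print(sgn,"rv",(T*R.inv()).as_rotvec().round(4))
print(o["clock"],o["position"].round(4),o["qpos"].round(1),o["ft_force"].round(2),o["wrist_torque"].round(2),round(o["gripper_width"],4))
print(((np.array([.563,-.0005,0])-o["position"])*100).round(2))
E
python3 g3.py
```

```text
1 rv [-2.1000e-03 -6.0000e-04 -1.4772e+00]
-1 rv [ 6.0000e-04 -2.2000e-03  1.6644e+00]
17.975 [0.5057 0.1597 0.2457] [-28.3  18.6   7.3 106.2  -2.9  55.4  74.4] [-0.34 -0.1  -3.24] [ 0.01 -0.04  0.01] 0.046
[  5.73 -16.02 -24.57]
```

>>> apply_moves(
  rows=[0.6,-1.6,0,0,0,-0.16,-1,1.2,-3.2,0,0,0,-0.32,-1,1.8,-4.8,0,0,0,-0.48,-1,2.4,-6.4,-1,0,0,-0.64,-1,3,-8,-2,0,0,-0.8,-1,3.6,-9.6,-3,0,0,-0.96,-1,4.2,-11.2,-4,0,0,-1.12,-1,4.8,-13,-5,0,0,-1.28,-1,5.4,-14.8,-6,0,0,-1.4,-1,5.7,-16,-8,0,0,-1.477,-1,5.7,-16,-8,0,0,-1.477,-1,5.7,-16,-8,0,0,-1.477,-1],
)

```text
clock: 19.48
position: [0.5627, 0.0037, 0.1659]
orientation: [[-0.17, 0.985, -0.0], [0.985, 0.17, 0.001], [0.001, 0.0, -1.0]]
ft_force: [-0.3, 0.9, -3.1]
gripper_width: 0.0462
```

```bash
python3 g3.py; python3 snap.py b1; python3 - <<'E'
from h import *
im=eyes.get_image("top"); cv2.imwrite("pics/t1.png",cv2.resize(im[130:230,190:310,::-1],None,fx=5,fy=5,interpolation=cv2.INTER_CUBIC))
im=eyes.get_image("side"); cv2.imwrite("pics/s5.png",cv2.resize(im[140:240,215:335,::-1],None,fx=5,fy=5,interpolation=cv2.INTER_CUBIC))
E
```

```text
1 rv [-0.0014 -0.0001 -0.0066]
-1 rv [ 1.000e-04 -2.200e-03  3.135e+00]
19.475 [0.5627 0.0037 0.1659] [-24.2  29.4  25.6 106.3 -16.7  48.   19.6] [-0.26  0.92 -3.15] [ 0.   -0.    0.08] 0.0462
[  0.03  -0.42 -16.59]
19.475 [0.5627 0.0037 0.1659] [-24.2  29.4  25.6 106.3 -16.7  48.   19.6]
[[-0.17   0.985 -0.   ]
 [ 0.985  0.17   0.001]
 [ 0.001  0.    -1.   ]]
```

View pics/b1.png

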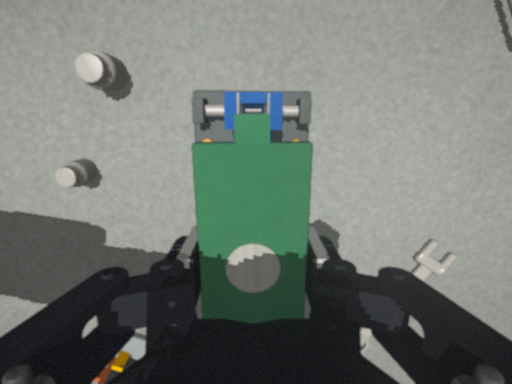

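View pics/s5.png

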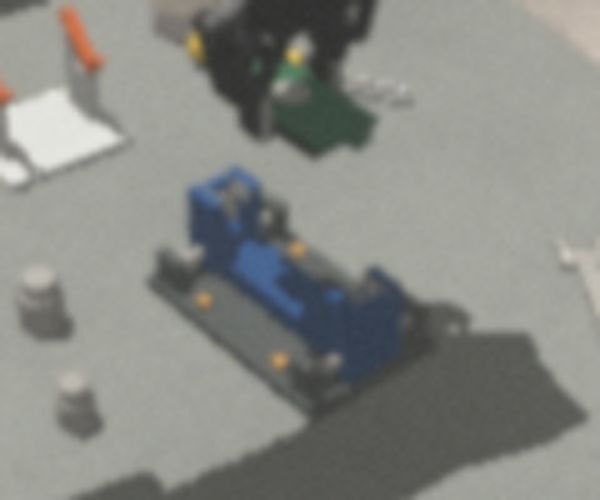

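```bash
python3 - <<'E'
from h import *
import pickle
i,o=pickle.load(open("pics/b1.pkl","rb")); R=o["orientation"]; p=o["position"]
im=cv2.imread("pics/b1.png")
cv2.imwrite("pics/b1c.png",cv2.resize(im[80:160,180:325],None,fx=5,fy=5,interpolation=cv2.INTER_CUBIC))
for q in [(235,113),(270,113),(193,142),(312,142),(252.5,113),(252.5,268)]:
    w=ray(i,q,p[2]+.0185); print(q,"tool",(R.T@(w-p)).round(4))
a=np.radians(9.4); B=np.array([[np.cos(a),-np.sin(a)],[np.sin(a),np.cos(a)]])
for q,z in [((193,91),.01),((311,91),.01),((225,92),.072),((283,92),.072),((226,130),.072),((283,130),.072)]:
    print(q,z,(B.T@(ray(i,q,z)[:2]-[.563,-.0005])).round(4))
E
```

```text
(235, 113) tool [ 0.0658 -0.0068 -0.0184]
(270, 113) tool [ 0.0658  0.0066 -0.0184]
(193, 142) tool [ 0.0548 -0.0235 -0.0184]
(312, 142) tool [ 0.0548  0.0233 -0.0184]
(252.5, 113) tool [ 0.0658 -0.0001 -0.0184]
(252.5, 268) tool [-0.0004 -0.0001 -0.0185]
(193, 91) 0.01 [-0.0563  0.0887]
(311, 91) 0.01 [0.0547 0.0895]
(225, 92) 0.072 [-0.0206  0.0843]
(283, 92) 0.072 [0.0223 0.0846]
(226, 130) 0.072 [-0.0204  0.0567]
(283, 130) 0.072 [0.0232 0.057 ]
```

View pics/b1c.png

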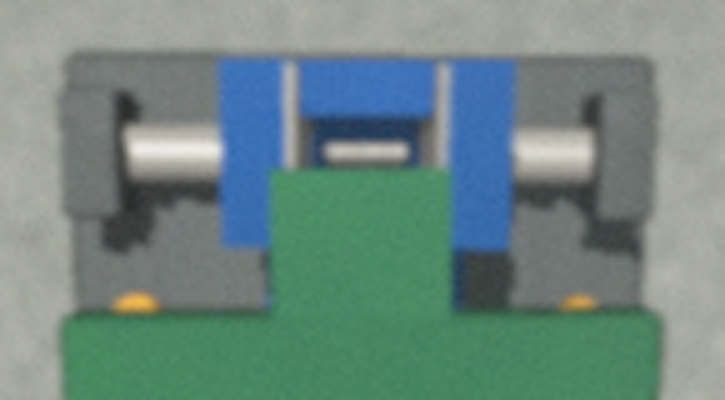

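The pad is centred in the hand: ear tip at +65.8 mm, pad centre 11 mm behind TCP. The carrier slot is centred within about 1 mm of the ear. I go down to just over the blocks.

>>> apply_moves(
  rows=[0.1,-0.4,-2,0,0,-0.007,-1,0.1,-0.4,-4,0,0,-0.007,-1,0.1,-0.4,-6,0,0,-0.007,-1,0.1,-0.4,-8,0,0,-0.007,-1,0.1,-0.4,-9.3,0,0,-0.007,-1,0.1,-0.4,-9.3,0,0,-0.007,-1,0.1,-0.4,-9.3,0,0,-0.007,-1],
)

```text
clock: 20.5
position: [0.5645, -0.001, 0.0736]
orientation: [[-0.161, 0.987, 0.002], [0.987, 0.161, 0.0], [0.0, 0.002, -1.0]]
ft_force: [-0.1, -0.3, -2.8]
gripper_width: 0.0466
```

```bash
python3 g3.py; python3 snap.py b2; python3 - <<'E'
from h import *
im=cv2.imread("pics/b2.png"); cv2.imwrite("pics/b2c.png",cv2.resize(im[60:160,170:335],None,fx=4.5,fy=4.5,interpolation=cv2.INTER_CUBIC))
E
```

```text
1 rv [-0.0004  0.0015  0.0019]
-1 rv [ 2.4000e-03  7.0000e-04 -3.1397e+00]
20.5 [ 0.5645 -0.001   0.0736] [-20.6  37.6  21.6 108.4 -21.5  37.9  23.3] [-0.08 -0.33 -2.82] [ 0.01 -0.04  0.02] 0.0466
[-0.15  0.05 -7.36]
20.5 [ 0.5645 -0.001   0.0736] [-20.6  37.6  21.6 108.4 -21.5  37.9  23.3]
[[-0.161  0.987  0.002]
 [ 0.987  0.161  0.   ]
 [ 0.     0.002 -1.   ]]
```

View pics/b2c.png

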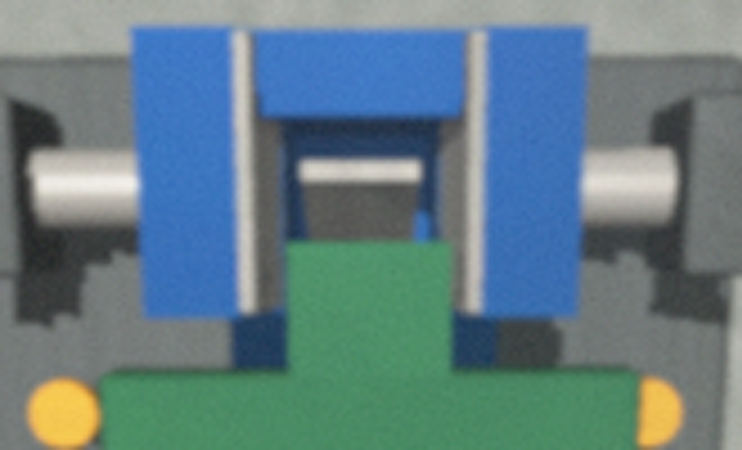

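The ear is about 1 mm right of the slot centre (ear 370 vs slot 359 in the crop). I shift −1 mm and feel downward slowly.

>>> apply_moves(
  rows=[-0.1,0,-0.4,0,0,0.002,-1,-0.1,0,-0.8,0,0,0.002,-1,-0.1,0,-1.1,0,0,0.002,-1,-0.1,0,-1.3,0,0,0.002,-1,-0.1,0,-1.5,0,0,0.002,-1,-0.1,0,-1.7,0,0,0.002,-1,-0.1,0,-1.7,0,0,0.002,-1],
)

```text
clock: 21.42
position: [0.5628, -0.0009, 0.0558]
orientation: [[-0.164, 0.987, 0.0], [0.987, 0.164, 0.0], [0.0, 0.0, -1.0]]
ft_force: [-0.0, 0.1, -3.6]
gripper_width: 0.0463
```

```bash
python3 g3.py
```

```text
1 rv [-0.0004  0.0001 -0.0002]
-1 rv [-2.0000e-04 -7.0000e-04  3.1414e+00]
21.425 [ 0.5628 -0.0009  0.0558] [-19.9  39.2  20.6 108.7 -22.2  36.   24.1] [-0.    0.06 -3.63] [-0.05 -0.01  0.  ] 0.0463
[ 0.02  0.04 -5.58]
```

Ear bottoms are at about 68 mm, below the block top, with no resistance, so both ears are in the mouths. I go on down.

>>> apply_moves(
  rows=[0,0,-0.2,0,0,0,-1,0,0,-0.4,0,0,0,-1,0,0,-0.6,0,0,0,-1,0,0,-0.8,0,0,0,-1,0,0,-1,0,0,0,-1,0,0,-1.1,0,0,0,-1,0,0,-1.1,0,0,0,-1],
)

```text
clock: 22.3
position: [0.5629, -0.0009, 0.0449]
orientation: [[-0.163, 0.987, 0.0], [0.987, 0.163, 0.0], [0.0, 0.0, -1.0]]
ft_force: [0.1, -0.7, -2.6]
gripper_width: 0.0466
```

```bash
python3 g3.py;python3 snap.py b3; python3 - <<'E'
from h import *
im=cv2.imread("pics/b3.png"); cv2.imwrite("pics/b3c.png",cv2.resize(im[40:160,170:335],None,fx=4.5,fy=4.5,interpolation=cv2.INTER_CUBIC))
E
```

```text
1 rv [-0.0004  0.0003 -0.0001]
-1 rv [-5.0000e-04 -7.0000e-04  3.1415e+00]
22.3 [ 0.5629 -0.0009  0.0449] [-19.4  40.2  20.  108.8 -22.8  34.9  24.5] [ 0.09 -0.71 -2.64] [-0.01  0.   -0.  ] 0.0466
[ 0.01  0.04 -4.49]
22.3 [ 0.5629 -0.0009  0.0449] [-19.4  40.2  20.  108.8 -22.8  34.9  24.5]
[[-0.163  0.987  0.   ]
 [ 0.987  0.163  0.   ]
 [ 0.     0.    -1.   ]]
```

View pics/b3c.png

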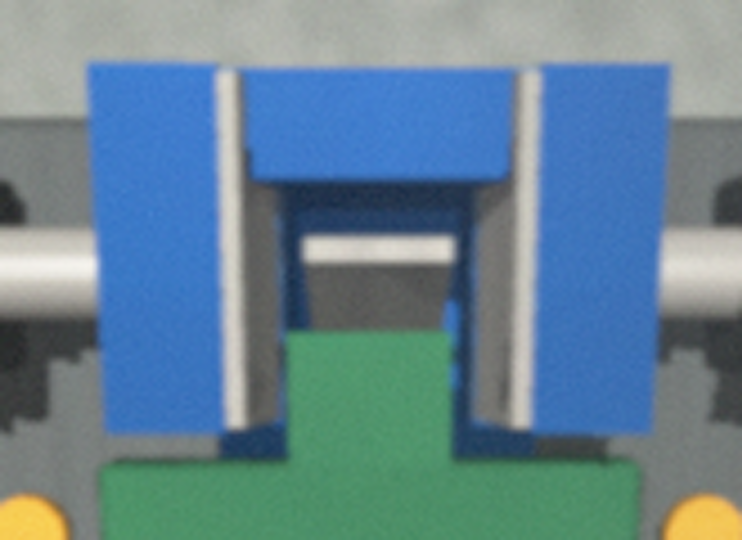

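The ear is centred in the slot below the mouth. Now I press through the clips, watching the force.

>>> apply_moves(
  rows=[0,0,-0.2,0,0,0,-1,0,0,-0.4,0,0,0,-1,0,0,-0.6,0,0,0,-1,0,0,-0.8,0,0,0,-1,0,0,-1,0,0,0,-1,0,0,-1,0,0,0,-1],
)

```text
clock: 23.1
position: [0.5637, -0.0007, 0.0353]
orientation: [[-0.164, 0.987, 0.002], [0.987, 0.164, 0.001], [0.0, 0.002, -1.0]]
ft_force: [0.8, 2.6, 2.1]
gripper_width: 0.0466
```

>>> apply_moves(
  rows=[0,0,-0.15,0,0,0,-1,0,0,-0.3,0,0,0,-1,0,0,-0.45,0,0,0,-1,0,0,-0.45,0,0,0,-1],
)

```text
clock: 23.6
position: [0.5627, -0.0008, 0.0302]
orientation: [[-0.164, 0.987, 0.0], [0.987, 0.164, 0.0], [0.0, 0.0, -1.0]]
ft_force: [1.5, 1.5, -0.2]
gripper_width: 0.0466
```

>>> apply_moves(
  rows=[0,0,-0.1,0,0,0,-1,0,0,-0.2,0,0,0,-1,0,0,-0.25,0,0,0,-1,0,0,-0.25,0,0,0,-1],
)

```text
clock: 24.1
position: [0.5624, -0.0012, 0.0276]
orientation: [[-0.163, 0.987, -0.001], [0.987, 0.163, -0.0], [0.0, -0.001, -1.0]]
ft_force: [-0.4, 0.3, -2.8]
gripper_width: 0.0464
```

>>> apply_moves(
  rows=[0,0,-0.05,0,0,0,-1,0,0,-0.1,0,0,0,-1,0,0,-0.1,0,0,0,-1],
)

```text
clock: 24.48
position: [0.5625, -0.0011, 0.0273]
orientation: [[-0.163, 0.987, -0.0], [0.987, 0.163, 0.0], [0.0, -0.0, -1.0]]
ft_force: [-2.7, -0.0, 5.9]
gripper_width: 0.0463
```

```bash
python3 g3.py;python3 snap.py b4; python3 - <<'E'
from h import *
im=cv2.imread("pics/b4.png"); cv2.imwrite("pics/b4c.png",cv2.resize(im[20:160,170:335],None,fx=4.2,fy=4.2,interpolation=cv2.INTER_CUBIC))
E
```

```text
1 rv [-0.0004 -0.0003  0.0001]
-1 rv [-4.0000e-04  6.0000e-04 -3.1415e+00]
24.475 [ 0.5625 -0.0011  0.0273] [-18.7  41.9  19.  108.9 -23.5  33.1  25.1] [-2.72 -0.03  5.86] [-0.19  0.59 -0.05] 0.0463
[ 0.05  0.06 -2.73]
24.475 [ 0.5625 -0.0011  0.0273] [-18.7  41.9  19.  108.9 -23.5  33.1  25.1]
[[-0.163  0.987 -0.   ]
 [ 0.987  0.163  0.   ]
 [ 0.    -0.    -1.   ]]
```

View pics/b4c.png

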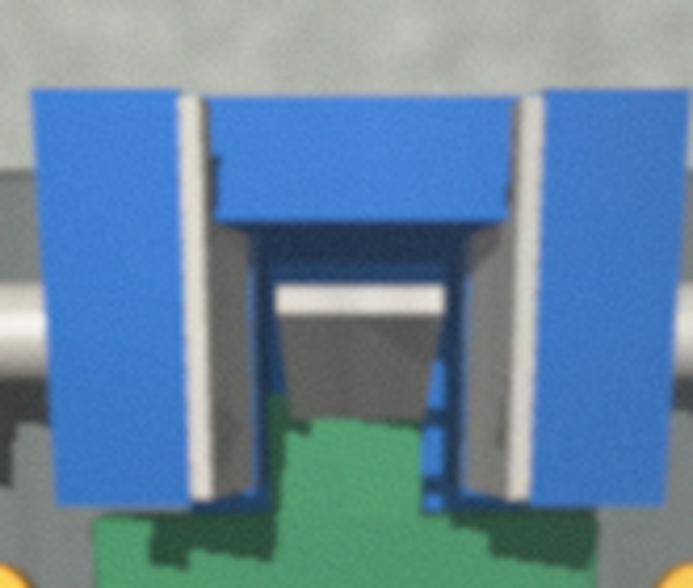

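The force rises sharply (about 9 N over the weight) near 0.027 m, and the leaf now overlaps the ear tip. One more small press to confirm the stop, still far under 60 N.

>>> apply_moves(
  rows=[0,0,-0.1,0,0,0,-1,0,0,-0.1,0,0,0,-1],
)

```text
clock: 24.78
position: [0.5641, -0.0009, 0.0272]
orientation: [[-0.163, 0.987, 0.003], [0.987, 0.163, 0.001], [0.0, 0.003, -1.0]]
ft_force: [-2.1, -0.7, 11.9]
gripper_width: 0.0465
```

>>> apply_moves(
  rows=[0,0,0.15,0,0,0,-1,0,0,0.15,0,0,0,0,0,0,0.15,0,0,0,0.3,0,0,0.15,0,0,0,0.5,0,0,0.15,0,0,0,0.5,0,0,0.15,0,0,0,0.5,0,0,1,0,0,0,0.5,0,0,3,0,0,0,0.5,0,0,7,0,0,0,0.5,0,0,12,0,0,0,0.5,0,0,15,0,0,0,0.5,0,0,15,0,0,0,0.5],
)

```text
clock: 26.28
position: [0.5649, -0.0009, 0.1798]
orientation: [[-0.163, 0.987, 0.007], [0.987, 0.163, 0.001], [0.0, 0.007, -1.0]]
ft_force: [-0.2, -0.5, -0.8]
gripper_width: 0.0639
```

```bash
python3 snap.py f1; python3 - <<'E'
from h import *
im=cv2.imread("pics/f1.png"); a=cv2.resize(im[60:384,130:380],None,fx=1.8,fy=1.8)
cv2.imwrite("pics/f1c.png",a)
im=eyes.get_image("side"); cv2.imwrite("pics/s6.png",cv2.resize(im[160:230,235:315,::-1],None,fx=7,fy=7,interpolation=cv2.INTER_CUBIC)); print(monitor.get_obs()["gripper_width"])
cv2.imwrite("pics/s6f.png",im[...,::-1])
E
```

```text
26.275 [ 0.5649 -0.0009  0.1798] [-24.6  28.4  26.6 105.8 -16.4  49.2  19.5]
[[-0.163  0.987  0.007]
 [ 0.987  0.163  0.001]
 [ 0.     0.007 -1.   ]]
0.06415008440320481
```

View pics/f1c.png

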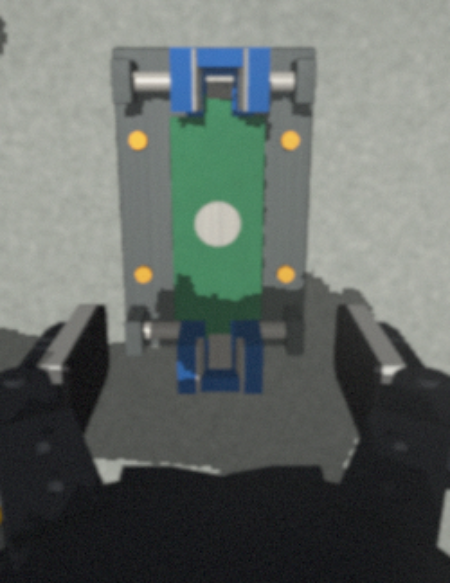

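View pics/s6.png

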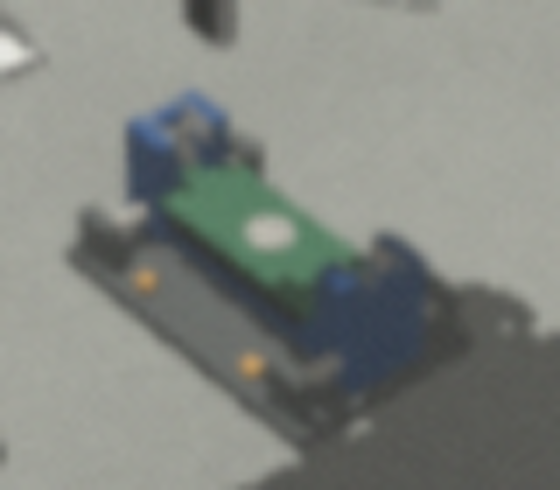

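View pics/s6f.png

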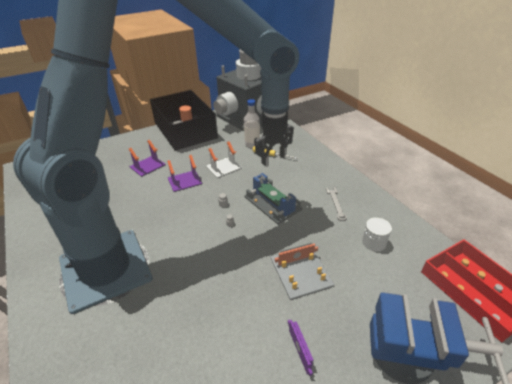

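The pad sits in the bracket, released and flat-looking, and everything else is in place. One numeric check of height and tilt from the plate's apparent width and position:

```bash
python3 - <<'E'
from h import *
import pickle
i,o=pickle.load(open("pics/f1.pkl","rb")); im=cv2.imread("pics/f1.png"); hsv=cv2.cvtColor(im,cv2.COLOR_BGR2HSV)
m=(hsv[...,0]>50)&(hsv[...,0]<95)&(hsv[...,1]>80)
a=np.radians(9.4); B=np.array([[np.cos(a),-np.sin(a)],[np.sin(a),np.cos(a)]])
for r in (128,145,165,185,205,225):
    c=np.where(m[r,200:310])[0]+200
    e=[B.T@(ray(i,(q,r),.046)[:2]-[.5635,-.001]) for q in (c[0]-.5,c[-1]+.5)]; print(r,(e[1][0]-e[0][0]).round(4),((e[0]+e[1])/2).round(4))
cs=big((im.min(2)>170)&(np.arange(512)[None,:]>220)&(np.arange(512)[None,:]<280)&(np.arange(384)[:,None]>160)&(np.arange(384)[:,None]<210))[0]
M=cv2.moments(cs); q=(M["m10"]/M["m00"],M["m01"]/M["m00"]); print("dot",B.T@(ray(i,q,.046)[:2]-[.5635,-.001]))
E
```

```text
128 0.0466 [0.0003 0.0517]
145 0.0473 [0.0003 0.0365]
165 0.0463 [0.0002 0.0181]
185 0.0472 [ 0.0002 -0.001 ]
205 0.0481 [ 0.0001 -0.0208]
225 0.0461 [-0.0004 -0.0414]
dot [1.74375219e-04 1.68340698e-05]
```

```bash
python3 -c "
from bench import manip
print(manip.finish_job())"
```

```text
the job is handed in; nothing more can be done
None
```

I handed the job in at about 26 s of the 67 s allowed; the hand-in reports no verdict. The new green pad went from the stand to the sloped rest, lining underneath, and I let it go. I then took it again across its long edges and pressed it into the bracket.

- **On the rest:** it lay within about 0.3 mm of the seat along the rails and along the slope, as measured in the wrist camera image.
- **Insertion:** both ears entered the slots without resistance, because the carrier stood close to mid-travel. The clips gave only about 5 N over the pad's weight in the readings I took, at the low end of the 5 to 15 N expected. The firm stop came at TCP height 27.2 mm with a net upward reading of 12 N. That height matches the seated height within about 0.5 mm.
- **After release:**
  - The wrist image puts the pad centre within 0.2 mm of my bracket estimate, on the slot line. The visible spring leaf overlaps its ear.
  - The plate's apparent width read 46 to 48 mm with no trend along its length. That is only a coarse check of tilt, at about 0.9 mm per pixel.
- **Everything else:** in the last side view the rusty pad and most loose tools stood where they were. The screwdriver and bottle were partly hidden behind the hand; I never worked near them. At hand-in the gripper was open, about 15 cm above the bracket, touching nothing.

No check failed or disagreed.

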